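# Home a mosaic board in its setting jig

### The arm

A 7-joint arm with a two-finger parallel gripper is mounted at the origin on the work surface. World frame = base frame: x ahead of the robot, y to its left, z up, the work surface at z = 0. Lengths are in m, angles in rad, forces in N, time in s.
With the tool pointing down it reaches from about 0.425 to 0.925 m from the base axis. Payload 6.8 kg.
Tool frame: the origin (TCP) lies where the fingers leave the gripper's body, on its centre line; the fingertips stand 73 mm ahead of it and the grasp point (between the pads) lies 54 mm ahead of it; z points along the fingers, y is the direction in which the jaws open and shut (so a half turn about z gives the same grasp; the last joint's range is limited). The gripper opens to 85 mm and grips with 20 to 120 N. Pads are 22 mm wide; open, the fingers measure 114 mm over their backs; the gripper's body (76 mm by 85 mm) begins 54 mm behind the grasp point. The pads swing forward as they close: fully open they stand 13 mm farther back than shut.
Start: joints at [-1.279, 0.477, 0.022, 1.555, -0.011, 1.109, -0.083], TCP at [0.263, 0.622, 0.304] pointing down, gripper open.
Joint ranges: [-2.96, 2.96], [-0.34, 2.1], [-1.41, 1.46], [0.24, 2.44], [-1.37, 4.51], [0.17, 1.92], [-2.96, 2.96]. Speed limits (rad/s): [2.39, 2.39, 3.14, 3.14, 3.14, 3.14, 3.14].

### API

Orientations are given as a rotation vector (axis times angle).
In Python, from bench import r gives the robot as it stands.
- The arm moves only by the shell command python3 -m handwheel 'ROWS' [FORCE]. ROWS is JSON, a list that holds one entry, the list of rows, each a list of 7 numbers: the shift along the world's x, y, z in m, then the turn, a rotation vector about the world's x, y, z in rad, then the finger opening in m, from 0 to 0.0854. A call has 1 to 10 rows; each row shifts and turns the commanded pose from where the row before left it; what a row does not reach is not made up. A row lasts 1/12 s, in which the tool goes at most 41.7 mm and 7.16 degrees, less where a joint would pass 70% of its speed; a pose out of reach is approached as far as the arm can. A call is refused whole if a number of a shift passes 0.0417 or a number of a turn 0.125, either way. A call with a gripper value outside its range is refused whole. The fingers move at their own pace and stop on an object; FORCE is the grip in N (left out, the last holds). Time passes only in rows, so rows that do not move let the fingers close. It gives the time, the measured TCP pose, the force and the opening at its end, in the units of the state.
- r.get_obs(): the state, without advancing time (a new reading comes with each control period).
- r.grab_frame(name): name is "scene" or "top" or "wrist"; returns (picture, depth): 480x640x3 uint8, red, green, blue; 480x640 float32, m along the optical axis (not along the pixel's ray), 0 where there is no reading.
- r.get_calibration(name): a dict with "vertical_fov" (degrees; the focal length in pixels is half the picture's height over the tangent of half this angle, whatever the lens; pixels are square), "cx", "cy" (the principal point, pixels), "k1" (the pictures are not rectified: a ray, as slopes to the right and down, at radius r is drawn at 1 + k1 r^2 times it, then the intrinsics apply), "R" (3x3) and "t" (3): a world point X has camera coordinates R X + t; the wrist camera has in their place "T_tool_cam" (4x4, takes a point from camera to tool coordinates, whose origin is the TCP and whose axes are the flange's). Camera axes: x right, y down, z forward; pixel columns grow to the right and rows downward; lengths in m; the calibration is good to about 2 mm. A picture is of the moment at which its call begins: read the wrist's pose just before it. get_calibration takes no time and is no camera call.
- r.hand_in(): hands the job in, once; it reports no verdict.
Trained networks look in the newest picture that a camera, given by its name, has taken for a name from the list of things; names that differ only in an ending like _2 or _b are one class to them, and where a whole thing is asked for, a point or a joint stands for the part that bears it (a point fixed in the world has none). Each returns a list of dicts, best first, with "p" (0 to 1); they miss things now and then, are a little off and sometimes report something else, mostly with a low value. They report only what shows in the picture. A call takes as long as a camera call. They do not tell look-alikes from the thing itself.
- r.masks_of(label, camera): "pixels" (480x640 bool, what is visible of it) and "at" ([column, row] in pixels, amid what is visible of it).
The state is a dict: "clock": time; "joints": joint angles; "qvel": joint speeds; "tau": joint torques, N m; "tcp_pos": TCP position; "orientation": TCP orientation; "contact_force": force on the tool from outside, world axes, zero at the start; "moment": the same for the moment, N m; "grip_width": finger opening in m.
Only numpy, scipy, OpenCV 4.12 (cv2) and the standard library are available. Lean on these libraries where they do the work, as an engineer would, in place of code of your own. Each camera call takes 0.05 s, during which the arm holds its last target.

### The job

With the fingertips, push the mosaic board along the rails of the wooden jig until you feel it drop flat into the notch in the middle, then push the little wooden turn-button fully round to its stop, so that it lies across the board and locks it down. Only slide the board, never pick it up off the rails, and leave the pine batten, bottle, cup and all the other things where they are.

Things in the scene. Friction and masses are not known exactly. Their poses are not given: they have to be found in the camera images.
- jig: Wooden jig fixed to the table; white-faced base board 12 mm thick, 420 mm along jig y (+-210), x -105 to +125 mm. Origin on the table surface under the notch's centre; z up; rails run along jig y, ends open. Guides either side of the board's path: near one x -102 to -72, far one x +72 to +122 mm, tops 42 mm above the table. Position and yaw (up to 0.3 rad) vary.
- notch (a point): Centre of the notch at its floor level, 22 mm above the table (jig x = y = 0). Two pine runners along jig y, 25 mm wide, centred at jig x = -59.5 and +59.5 mm, tops 30 mm above the table, cut down to 22 mm from y = -58 to +58 mm: this 116 mm long step with upright ends is the notch. Between the runners is an open channel 94 mm wide, floor 12 mm above the table.
- board: Loose pine board, 140 (its x) x 110 (its y) x 18 mm, about 0.3 kg, nine blue tile pieces glued on top (4.5 mm high). Origin: centre of its underside; axes parallel to the jig's. Starts flat on the runners, 118 to 148 mm from the notch's centre along jig +y or -y; 2 mm play to each guide. Over the notch it tips, then drops flat: top 40 mm above the table, 6 mm play along y in all.
- latch (a joint): Turn-button: dark wooden bar 18 mm wide, 43 to 57 mm above the table, reaching 60 mm from its pivot on the far guide. Rad, counter-clockwise from above: 0 = points along jig +y, off the board; 1.571 = its stop, pointing to jig -x across the board. Starts at -0.35 to 0.15; light friction (1 N at the peg), stays as left. Clears a seated board by 3 mm; a board up on the runners is in its way.
- latch_pivot (a point): Top of the turn-button's pivot, fixed on the jig at jig x = +97, y = 0 mm, 57 mm above the table.
- latch_peg (a point): Centre of the top end of the pine peg, 12 mm in diameter and 20 mm tall (57 to 77 mm above the table), that stands on the bar 50 mm from the pivot; it moves with the bar.
- batten: Bystander: loose pine batten 130 x 40 x 32 mm lying across the runners on the other side of the notch from the board, 118 to 148 mm from the notch's centre along jig y. Origin at the centre of its underside. Leave it there.
- glue: Bystander: white glue bottle with a red cap, 56 mm in diameter, 150 mm tall, standing on the table beyond the jig. Origin at its foot.
- cup: Bystander: white cup, 72 mm across, 85 mm tall, standing on the table beyond the jig. Origin at its foot.
- block: Bystander: pine block 45 x 85 x 40 mm on the table beyond the jig. Origin at the centre of its underside.
- marker: Bystander: yellow and black marker pen, 130 mm long, 14 mm thick, lying on the robot's side of the jig. Origin under the middle of its yellow part.
- shard0: Bystander: broken tile 34 x 45 x 7 mm on the table beyond the jig. Origin at the centre of its underside.
- shard1: Bystander: broken tile 28 x 38 x 7 mm on the table beyond the jig. Origin at the centre of its underside.
Things that resemble listed ones, but are neither listed nor needed, are in the scene too. What is shaped like the board but turquoise is not meant.

How it is judged:
By the outcome, as a careful person would: the job done as asked, in the order asked, and still so for the second after the job is handed in, with the robot touching nothing.
It also fails if it takes over 51 s, if anything falls off the work surface, if the arm or the gripper's body presses on something with over 40 N, if the wrist force passes 120 N, or if a joint passes its speed limit or range.

## Working session

There is one attempt and no reset: what is moved stays moved. The work goes in short steps, Python scripts to look and compute and a shell command to move; the robot and the scene stay as the last step left them, time stands still between calls to the robot, and variables do not carry over. Pictures are saved under pics/ and viewed, and the job is handed in when it is done.

```bash
ls; mkdir -p pics; cat > h.py <<'E'
import numpy as np,cv2
from bench import r
from scipy.spatial.transform import Rotation as R
def cam(name,obs=None):
    c=r.get_calibration(name); f=240/np.tan(np.radians(c['vertical_fov'])/2)
    if 'R' in c: Rw=np.array(c['R']);t=np.array(c['t'])
    else:
        T=np.array(c['T_tool_cam']);W=np.eye(4);W[:3,:3]=R.from_rotvec(obs['orientation']).as_matrix();W[:3,3]=obs['tcp_pos']
        M=np.linalg.inv(W@T);Rw=M[:3,:3];t=M[:3,3]
    return c,f,Rw,t
def undist(c,f,uv):
    uv=np.atleast_2d(np.array(uv,float));d=(uv-[c['cx'],c['cy']])/f;s=d.copy()
    for _ in range(20): s=d/(1+c['k1']*(s**2).sum(1,keepdims=True))
    return s
def ray_z(C,uv,z):
    c,f,Rw,t=C;s=undist(c,f,uv);d=np.c_[s,np.ones(len(s))]@Rw;o=-Rw.T@t
    return o+d*((z-o[2])/d[:,2])[:,None]
def cloud(C,depth,uv):
    c,f,Rw,t=C;uv=np.atleast_2d(uv).astype(int);s=undist(c,f,uv);z=depth[uv[:,1],uv[:,0]]
    return (np.c_[s,np.ones(len(s))]*z[:,None]-t)@Rw
def proj(C,X):
    c,f,Rw,t=C;p=np.atleast_2d(X)@Rw.T+t;s=p[:,:2]/p[:,2:];s=s*(1+c['k1']*(s**2).sum(1,keepdims=True))
    return s*f+[c['cx'],c['cy']]
def save(n,im): cv2.imwrite('pics/'+n,cv2.cvtColor(im,cv2.COLOR_RGB2BGR))
E
python3 - <<'E'
from h import *
o=r.get_obs();print(o)
for n in ['scene','top','wrist']:
    o=r.get_obs();im,d=r.grab_frame(n);save(n+'0.png',im);np.savez('pics/'+n+'0.npz',im=im,d=d);print(n,r.get_calibration(n))
E
```

```text
pics
{'clock': 0.0, 'joints': array([-1.27908682,  0.47782897,  0.02234263,  1.55643823, -0.01150561,
        1.10929686, -0.08309135]), 'qvel': array([-2.02668251e-04, -1.10697846e-03, -9.94569158e-04, -1.72006404e-04,
        8.17715351e-05,  8.77616494e-04, -3.99001798e-04]), 'tau': array([-4.05402288e-04, -5.96438420e+01,  1.60739075e+00, -2.81201684e+01,
        1.23629623e-02,  9.10379458e-03, -1.72071748e-05]), 'tcp_pos': array([0.26256705, 0.62134702, 0.30291187]), 'orientation': array([-6.23759253e-01, -3.07880717e+00,  2.87177467e-03]), 'contact_force': array([0.02280351, 0.50329157, 0.58128454]), 'moment': array([ 0.0230505 , -0.01670044,  0.00632734]), 'grip_width': 0.08534511657727323}
scene {'vertical_fov': 56.0398974736806, 'cx': 324.2362349299074, 'cy': 235.95770139131582, 'k1': 0.012513393149364468, 'R': array([[-0.04674115,  0.9988696 ,  0.00864793],
       [ 0.68194782,  0.0382347 , -0.73040076],
       [-0.72990577, -0.02824234, -0.68296409]]), 't': array([ 0.01584731, -0.31250532,  1.31928079])}
top {'vertical_fov': 45.986007008510754, 'cx': 325.3889317915238, 'cy': 244.7791539757522, 'k1': 0.009783331496911225, 'R': array([[-1.69071371e-02, -9.99857055e-01,  1.38766609e-04],
       [-9.95022493e-01,  1.68117549e-02, -9.82222118e-02],
       [ 9.82058384e-02, -1.79873230e-03, -9.95164498e-01]]), 't': array([0.00337191, 0.53975006, 1.29368555])}
wrist {'vertical_fov': 59.708649437862185, 'cx': 316.0076206629878, 'cy': 239.47041490272105, 'k1': -0.0968562104649704, 'T_tool_cam': array([[ 1.43452469e-03, -9.62842352e-01, -2.70060266e-01,
         6.82792970e-02],
       [ 9.99998890e-01,  1.27268007e-03,  7.74393155e-04,
         8.10614640e-04],
       [-4.01918208e-04, -2.70061077e-01,  9.62843109e-01,
        -6.97397646e-02],
       [ 0.00000000e+00,  0.00000000e+00,  0.00000000e+00,
         1.00000000e+00]])}
```

View pics/scene0.png

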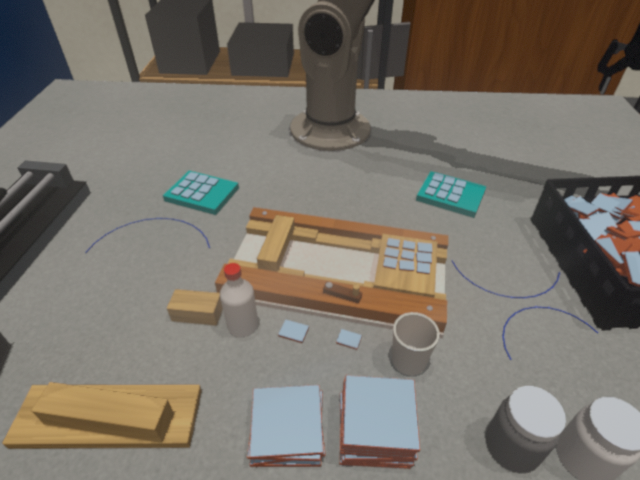

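View pics/top0.png

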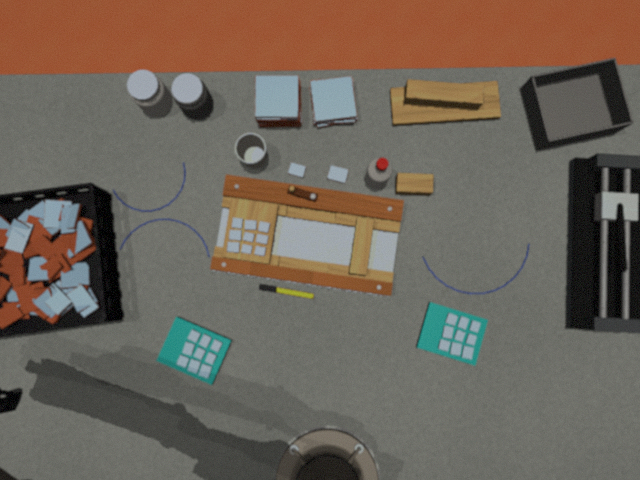

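The top view shows the board (pine with blue tiles) at about (250,232), the batten at (361,246) and the latch at (302,193). The turquoise look-alikes are at (195,350) and (453,333), and there is another pine slab at (444,104). Next I'll measure the poses.

```bash
python3 - <<'E'
from h import *
im,d=r.grab_frame('top');C=cam('top')
out=im.copy();M={}
for l in ['jig','board','latch','latch_peg','latch_pivot','notch','batten','glue','cup','block','marker','shard0']:
    q=r.masks_of(l,'top')
    for k in q[:2]:
        m=k['pixels'];ys,xs=np.nonzero(m)
        P=cloud(C,d,np.c_[xs,ys]);ok=d[ys,xs]>0;P=P[ok]
        print(l,round(k['p'],2),np.round(k['at'],0),len(P),np.round(np.median(P,0),3),np.round(np.percentile(P[:,2],[5,95]),3))
        if l not in M:M[l]=P;M[l+'_m']=m
    if l in('jig','board','latch') and q:
        cv2.drawContours(out,cv2.findContours(q[0]['pixels'].astype(np.uint8),0,1)[0],-1,(255,0,255),1)
np.savez('pics/m0.npz',d=d,im=im,**M)
save('top1.png',cv2.resize(out[160:310,190:430],None,fx=3.3,fy=3.3,interpolation=cv2.INTER_CUBIC))
for l in ['jig','board','batten','latch']:
    if l in M:
        P=M[l];z=np.median(P[:,2]);
        ct=max(cv2.findContours(M[l+'_m'].astype(np.uint8),0,1)[0],key=len)[:,0]
        zz={'jig':.03,'board':.048,'batten':.062,'latch':.057}[l]
        w=ray_z(C,ct,zz)[:,:2].astype(np.float32);b=cv2.minAreaRect(w*1000);print(l,b)
print(r.get_obs()['clock'])
E
```

```text
jig 0.91 [318. 234.] 13513 [0.562 0.012 0.031] [0.009 0.046]
jig 0.7 [299. 171.] 190 [0.726 0.06  0.006] [0.001 0.011]
board 0.84 [452. 333.] 2965 [ 0.331 -0.293  0.019] [0.013 0.026]
board 0.81 [190. 348.] 2956 [0.303 0.301 0.019] [0.013 0.026]
latch 0.72 [301. 193.] 285 [0.658 0.046 0.057] [0.041 0.075]
latch 0.4 [337. 175.] 216 [ 0.712 -0.038  0.007] [0.002 0.012]
latch_pivot 0.63 [318. 234.] 13533 [0.563 0.013 0.031] [0.009 0.046]
notch 0.71 [318. 233.] 13798 [0.562 0.012 0.031] [0.009 0.046]
notch 0.54 [413. 181.] 831 [ 0.679 -0.216  0.039] [0.009 0.044]
batten 0.73 [361. 245.] 996 [ 0.533 -0.087  0.062] [0.057 0.066]
glue 0.91 [377. 172.] 656 [ 0.691 -0.125  0.101] [0.017 0.151]
glue 0.59 [319. 235.] 13692 [0.562 0.014 0.031] [0.009 0.046]
cup 0.63 [251. 152.] 911 [0.769 0.165 0.042] [0.002 0.086]
block 0.96 [412. 184.] 831 [ 0.679 -0.216  0.039] [0.008 0.044]
marker 0.83 [286. 288.] 326 [0.434 0.088 0.013] [0.007 0.017]
shard0 0.72 [298. 172.] 202 [0.724 0.06  0.006] [-0.     0.011]
shard0 0.71 [332. 176.] 275 [ 0.712 -0.037  0.007] [0.    0.011]
jig ((564.634521484375, 36.698974609375), (423.98980712890625, 231.34739685058594), 80.71598815917969)
board ((333.1224670410156, -287.37066650390625), (140.61508178710938, 108.42167663574219), 71.67076873779297)
batten ((532.9222412109375, -87.09464263916016), (40.149845123291016, 130.6691436767578), 80.38062286376953)
latch ((657.709716796875, 45.64577102661133), (70.89364624023438, 22.711355209350586), 72.9110107421875)
0.8
```

View pics/top1.png

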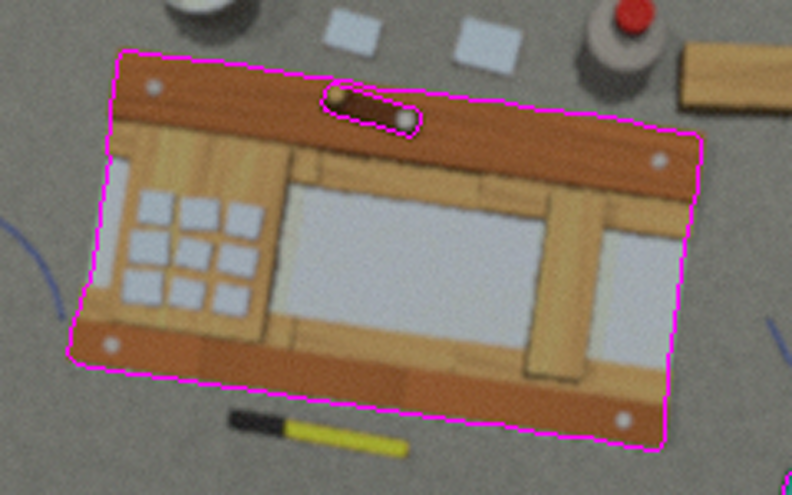

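```bash
cat >> h.py <<'E'
def J2W(P,o,yaw):
    P=np.atleast_2d(np.array(P,float));c,s=np.cos(yaw),np.sin(yaw)
    return np.c_[P[:,0]*c-P[:,1]*s+o[0],P[:,0]*s+P[:,1]*c+o[1],P[:,2]]
def W2J(P,o,yaw):
    P=np.atleast_2d(np.array(P,float))-[o[0],o[1],0]; c,s=np.cos(yaw),np.sin(yaw)
    return np.c_[P[:,0]*c+P[:,1]*s,-P[:,0]*s+P[:,1]*c,P[:,2]]
E
python3 - <<'E'
from h import *
from scipy.optimize import minimize
Z=np.load('pics/m0.npz');C=cam('top')
m=Z['jig_m'];P=Z['jig'];
# fit outline: visible silhouette of jig model (boxes) vs mask
def sil(p):
    img=np.zeros((480*4,640*4),np.uint8)
    for x0,x1,z0,z1 in [(-.105,.125,0,.012),(-.102,-.072,.012,.042),(.072,.122,.012,.042)]:
        B=[[x,y,z] for x in(x0,x1) for y in(-.21,.21) for z in(z0,z1)]
        h=cv2.convexHull(((proj(C,J2W(B,p[:2],p[2]))+.5)*4).astype(np.float32))
        cv2.fillConvexPoly(img,h.astype(np.int32),255)
    return cv2.resize(img,(640,480),interpolation=cv2.INTER_AREA)/255.
mm=cv2.morphologyEx(m.astype(np.uint8),cv2.MORPH_CLOSE,np.ones((3,3)))
f=lambda q:np.sum((sil(q*[.1,.1,.1])-mm)**2)
best=minimize(f,np.array([5.55,.35,-1.6]),method='Nelder-Mead',options=dict(initial_simplex=[[5.55,.35,-1.6],[5.7,.35,-1.6],[5.55,.5,-1.6],[5.55,.35,-1.3]],xatol=1e-3,fatol=.1))
p=best.x*.1;print(p,best.fun)
im=Z['im']
# alt: pivot
S=lambda u,v:[190+(u+.5)/3.3-.5,160+(v+.5)/3.3-.5]
for n,u,v,z in [('pivot',405,120,.057),('peg',336,95,.077),('n1',320,165,.03),('n2',480,190,.03),('n3',295,335,.03),('n4',455,355,.03),('boardedge+y',[130],[230],.048)][:6]:
    print(n,np.round(W2J(ray_z(C,[S(u,v)],z),p[:2],p[2])*1000,1))
big=cv2.resize(im[160:310,190:430],None,fx=3.3,fy=3.3,interpolation=cv2.INTER_CUBIC)
def line(A,B,col):
    q=((proj(C,J2W([A,B],p[:2],p[2]))-[190,160]+.5)*3.3-.5).round().astype(int);cv2.line(big,tuple(map(int,q[0])),tuple(map(int,q[1])),col,1)
for x,z in[(-.105,.012),(.122,.042),(-.072,.042),(.072,.042),(.125,.012)]:line([x,-.21,z],[x,.21,z],(255,0,255))
for y in(-.058,.058):line([-.072,y,.03],[.072,y,.03],(0,255,0))
line([.097,-.02,.057],[.097,.02,.057],(0,255,255))
for y in(-.21,.21):line([-.1,y,.042],[.12,y,.042],(255,255,0))
save('fit.png',big)
# board: depth-band cloud inside jig
d=Z['d'];ys,xs=np.mgrid[160:310,190:430].reshape(2,-1);Q=W2J(cloud(C,d,np.c_[xs,ys]),p[:2],p[2])*1000
for a,b,lo,hi,n in[(40,200,42,58,'board'),(-200,-60,54,70,'batten')]:
    k=(abs(Q[:,0])<68)&(Q[:,1]>a)&(Q[:,1]<b)&(Q[:,2]>lo)&(Q[:,2]<hi)
    print(n,k.sum(),np.percentile(Q[k],[1,50,99],axis=0).round(1).tolist())
for n in['glue','cup','block','marker']:print(n,np.median(W2J(Z[n],p[:2],p[2])*1000,0).round())
for n,q in[('tip at push start',[0,.195,0]),('pivot',[.097,0,0])]:print(n,J2W([q],p[:2],p[2]).round(4))
E
```

```text
[ 0.55487054  0.03770037 -0.16253212] 4112.796078431373
pivot [[96.3  0.2 57. ]]
peg [[103.   48.6  77. ]]
n1 [[60.4 56.5 30. ]]
n2 [[ 59.1 -58.5  30. ]]
n3 [[-61.7  55.5  30. ]]
n4 [[-59.3 -57.9  30. ]]
board 2772 [[-66.7, 77.5, 43.0], [-0.4, 131.3, 49.4], [66.6, 185.8, 57.1]]
batten 1000 [[-64.3, -147.0, 56.2], [-1.1, -127.2, 62.0], [62.8, -107.6, 67.5]]
glue [ 161. -139.  101.]
cup [190. 161.  42.]
block [ 163. -231.   39.]
marker [-127.   31.   13.]
tip at push start [[0.5864 0.2301 0.    ]]
pivot [[0.6506 0.022  0.    ]]
```

View pics/fit.png

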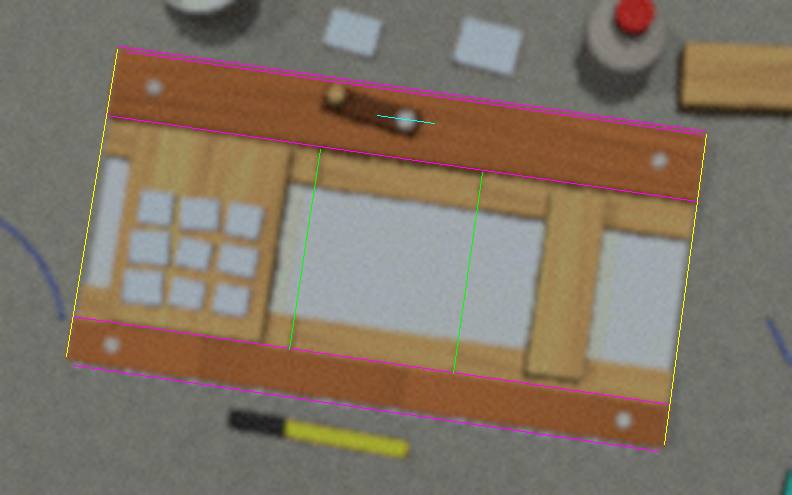

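Candidates in the top view: the pine board with blue tiles at (250,232) on the runners, turquoise look-alikes at (195,350) and (453,333), and a pine slab with a stick at (444,104). I choose (250,232), and the crop confirms it: it lies on the rails at jig y = +131 mm with its top at about 48 mm. The jig fit gives the pivot and notch steps to within 2.5 mm. I'll move over the +y end of the channel with the jaws along jig x.

```bash
python3 -m handwheel '[[[0.0234,-0.0265,0,0,0,-0.095,0.04],[0.0234,-0.0265,0,0,0,-0.095,0.04],[0.0234,-0.0265,0,0,0,-0.095,0.04],[0.0234,-0.0265,0,0,0,-0.095,0.04],[0.0234,-0.0265,0,0,0,-0.095,0.04],[0.0234,-0.0265,0,0,0,-0.095,0.04],[0.0234,-0.0265,0,0,0,-0.095,0.04],[0.0234,-0.0265,0,0,0,-0.095,0.04],[0.0234,-0.0265,0,0,0,-0.095,0.04],[0.0234,-0.0265,0,0,0,-0.095,0.04]]]' 20
cat > st.py <<'E'
from h import *
o=r.get_obs();p=[.5549,.0377,-.1625]
M=R.from_rotvec(o['orientation']).as_matrix()
tip=np.array(o['tcp_pos'])+.073*M[:,2]
c,s=np.cos(p[2]),np.sin(p[2]);f=np.array(o['contact_force'])
print('t',round(o['clock'],2),'tip jig',(W2J([tip],p[:2],p[2])*1000).round(1),'tooly yaw-jig deg',np.degrees(np.arctan2(M[1,1],M[0,1])-p[2]).round(2),'z',M[:,2].round(3),'Fjig',np.round([f[0]*c+f[1]*s,-f[0]*s+f[1]*c,f[2]],1),'w',round(o['grip_width'],4))
E
python3 st.py
```

```text
clock: 1.63
tcp_pos: [0.4976, 0.3554, 0.3042]
orientation: [-1.968, -2.448, -0.001]
contact_force: [0.6, -0.5, 0.2]
grip_width: 0.0396
t 1.63 tip jig [[-107.9  304.3  231.2]] tooly yaw-jig deg 21.72 z [ 0.     0.001 -1.   ] Fjig [ 0.7 -0.4  0.2] w 0.0396
```

```bash
python3 -m handwheel '[[[0.023,-0.0265,0,0,0,-0.095,0.04],[0.023,-0.0265,-0.01,0,0,-0.095,0.04],[0.023,-0.0265,-0.02,0,0,-0.095,0.04],[0.023,-0.0265,-0.03,0,0,-0.094,0.04],[0,0,-0.035,0,0,0,0.04],[0,0,-0.035,0,0,0,0.04],[0,0,-0.025,0,0,0,0.04],[0,0,0,0,0,0,0.04]]]'; python3 st.py
python3 - <<'E'
from h import *
im,d=r.grab_frame('wrist');save('w1.png',im)
E
```

```text
clock: 2.3
tcp_pos: [0.5834, 0.2523, 0.1464]
orientation: [-2.388, -2.038, 0.014]
contact_force: [-0.6, 0.1, -0.3]
grip_width: 0.0402
t 2.3 tip jig [[ -7.2 215.9  73.4]] tooly yaw-jig deg 0.27 z [-0.008 -0.004 -1.   ] Fjig [-0.6 -0.  -0.3] w 0.0402
```

View pics/w1.png

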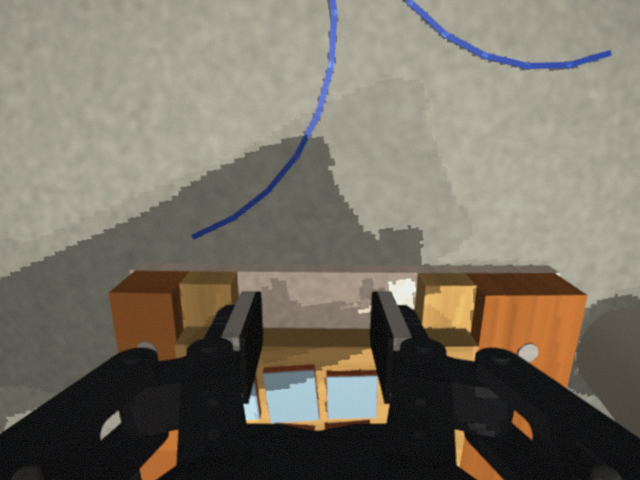

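```bash
python3 -m handwheel '[[[0.003,-0.001,0,0,0,0,0.04],[0,0,0,0,0,0,0.04],[0,0,0,0,0,0,0.04]]]'; python3 st.py
```

```text
clock: 2.6
tcp_pos: [0.591, 0.2528, 0.1543]
orientation: [2.389, 2.038, 0.006]
contact_force: [0.5, 1.2, 0.2]
grip_width: 0.0399
t 2.6 tip jig [[  1.1 218.3  81.3]] tooly yaw-jig deg 0.25 z [ 0.004  0.002 -1.   ] Fjig [0.3 1.2 0.2] w 0.0399
```

```bash
python3 -m handwheel '[[[-0.001,0,-0.02,0,0,0,0.04],[0,0,-0.02,0,0,0,0.04],[0,0,-0.018,0,0,0,0.04],[0,0,0,0,0,0,0.04],[0,0,0,0,0,0,0.04]]]'; python3 st.py
python3 -m handwheel '[[[-0.0016,-0.01,0,0,0,0,0.04],[-0.0016,-0.01,0,0,0,0,0.04],[-0.0016,-0.01,0,0,0,0,0.04],[-0.0016,-0.01,0,0,0,0,0.04],[0,0,0,0,0,0,0.04]]]'; python3 st.py
```

```text
clock: 3.02
tcp_pos: [0.5886, 0.2525, 0.0945]
orientation: [-2.39, -2.039, -0.0]
contact_force: [-0.9, 0.8, 1.4]
grip_width: 0.0399
t 3.02 tip jig [[ -1.5 217.4  21.5]] tooly yaw-jig deg 0.26 z [ 0.  0. -1.] Fjig [-1.   0.6  1.4] w 0.0399
clock: 3.43
tcp_pos: [0.5823, 0.2086, 0.0947]
orientation: [2.393, 2.034, -0.001]
contact_force: [-0.1, -1.1, 0.4]
grip_width: 0.0399
t 3.43 tip jig [[ -0.6 173.   21.7]] tooly yaw-jig deg 0.04 z [ 0.001 -0.001 -1.   ] Fjig [ 0.1 -1.1  0.4] w 0.0399
```

```bash
python3 - <<'E'
from h import *
im,d=r.grab_frame('scene');save('s2.png',cv2.resize(im[180:350,200:480],None,fx=2.8,fy=2.8,interpolation=cv2.INTER_CUBIC))
im,d=r.grab_frame('wrist');save('w2.png',im)
E
```

```text
(no output)
```

View pics/s2.png

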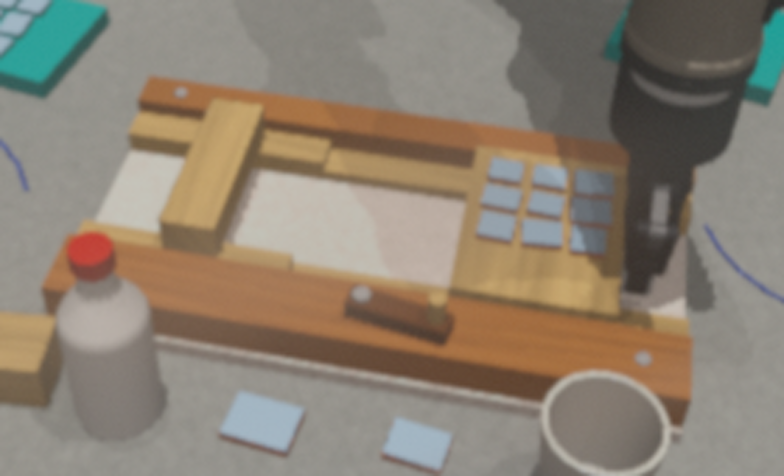

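View pics/w2.png

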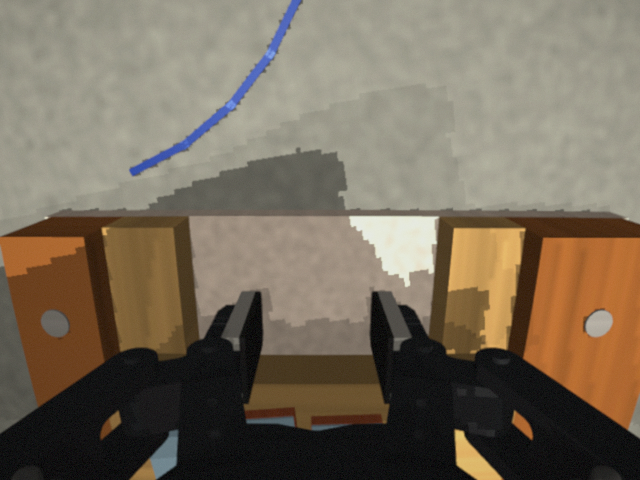

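```bash
python3 -m handwheel '[[[-0.0016,-0.008,0,0,0,0,0.04],[-0.0013,-0.008,0,0,0,0,0.04],[-0.0013,-0.008,0,0,0,0,0.04],[-0.0013,-0.008,0,0,0,0,0.04],[-0.0013,-0.008,0,0,0,0,0.04],[-0.0013,-0.008,0,0,0,0,0.04],[-0.0013,-0.008,0,0,0,0,0.04],[0,0,0,0,0,0,0.04]]]'; python3 st.py
python3 - <<'E'
from h import *
im,d=r.grab_frame('scene');save('s3.png',cv2.resize(im[180:350,200:480],None,fx=2.8,fy=2.8,interpolation=cv2.INTER_CUBIC))
E
```

```text
clock: 4.2
tcp_pos: [0.5724, 0.1535, 0.0938]
orientation: [2.392, 2.035, -0.002]
contact_force: [-0.5, -0.2, 0.3]
grip_width: 0.0398
t 4.2 tip jig [[ -1.5 117.   20.8]] tooly yaw-jig deg 0.1 z [-0.001 -0.001 -1.   ] Fjig [-0.5 -0.2  0.3] w 0.0398
```

View pics/s3.png

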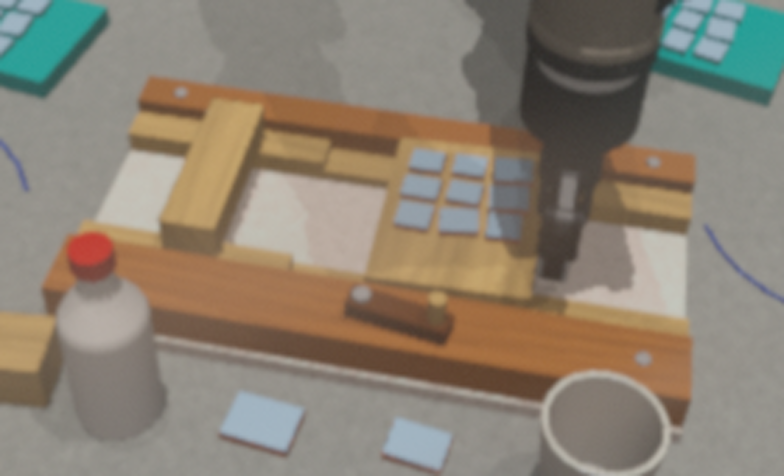

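The board is following the fingers and is about to tip. I'll keep pushing more slowly.

```bash
python3 -m handwheel '[[[-0.0005,-0.004,0,0,0,0,0.04],[-0.0006,-0.004,0,0,0,0,0.04],[-0.0006,-0.004,0,0,0,0,0.04],[-0.0006,-0.004,0,0,0,0,0.04],[-0.0006,-0.004,0,0,0,0,0.04],[-0.0006,-0.004,0,0,0,0,0.04],[-0.0006,-0.004,0,0,0,0,0.04],[-0.0006,-0.004,0,0,0,0,0.04],[-0.0006,-0.004,0,0,0,0,0.04]]]'; python3 st.py
python3 - <<'E'
from h import *
im,d=r.grab_frame('scene');save('s4.png',cv2.resize(im[180:350,200:480],None,fx=2.8,fy=2.8,interpolation=cv2.INTER_CUBIC))
E
```

```text
clock: 5.0
tcp_pos: [0.5673, 0.12, 0.0938]
orientation: [-2.39, -2.039, -0.0]
contact_force: [1.3, 0.4, -0.0]
grip_width: 0.0404
t 5.0 tip jig [[-1.  83.2 20.8]] tooly yaw-jig deg 0.26 z [ 0.  0. -1.] Fjig [ 1.2  0.6 -0. ] w 0.0404
```

View pics/s4.png

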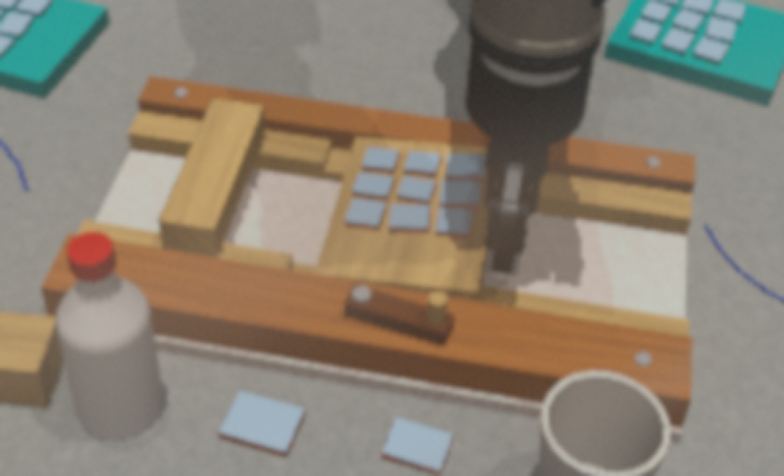

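```bash
python3 -m handwheel '[[[-0.0003,-0.002,0,0,0,0,0.04],[-0.0003,-0.002,0,0,0,0,0.04],[-0.0003,-0.002,0,0,0,0,0.04],[-0.0003,-0.002,0,0,0,0,0.04],[-0.0003,-0.002,0,0,0,0,0.04],[-0.0003,-0.002,0,0,0,0,0.04],[-0.0003,-0.002,0,0,0,0,0.04]]]'; python3 st.py
python3 -m handwheel '[[[-0.0003,-0.0015,0,0,0,0,0.04],[0,-0.001,0,0,0,0,0.04],[0,0,0,0,0,0,0.04]]]'; python3 st.py
python3 - <<'E'
from h import *
im,d=r.grab_frame('scene');save('s5.png',cv2.resize(im[180:350,200:480],None,fx=2.8,fy=2.8,interpolation=cv2.INTER_CUBIC))
p=[.5549,.0377,-.1625]
for n in['scene','top']:
    if n=='top': im,d=r.grab_frame('top')
    C=cam(n);ys,xs=np.mgrid[0:480,0:640].reshape(2,-1);k=d[ys,xs]>0;Q=W2J(cloud(C,d,np.c_[xs,ys][k]),p[:2],p[2])*1000
    for y0 in range(-55,70,10):
        k=(abs(Q[:,0]-(58 if n=='scene' else -58))<6)&(abs(Q[:,1]-y0)<5)
        print(n,y0,k.sum(),np.median(Q[k,2]).round(1) if k.any() else '')
E
```

```text
clock: 5.63
tcp_pos: [0.5653, 0.1062, 0.0938]
orientation: [-2.39, -2.039, -0.0]
contact_force: [-0.5, 1.0, -0.3]
grip_width: 0.0399
t 5.63 tip jig [[-0.9 69.3 20.8]] tooly yaw-jig deg 0.26 z [ 0.  0. -1.] Fjig [-0.6  0.9 -0.3] w 0.0399
clock: 5.88
tcp_pos: [0.5649, 0.1035, 0.0938]
orientation: [2.39, 2.039, -0.0]
contact_force: [0.5, -0.5, -0.3]
grip_width: 0.04
t 5.88 tip jig [[-0.7 66.5 20.8]] tooly yaw-jig deg 0.23 z [-0. -0. -1.] Fjig [ 0.5 -0.4 -0.3] w 0.04
scene -55 11 39.9
scene -45 25 40.9
scene -35 27 40.2
scene -25 25 40.6
scene -15 27 41.0
scene -5 25 40.8
scene 5 28 40.6
scene 15 24 40.8
scene 25 25 40.5
scene 35 26 40.9
scene 45 25 40.6
scene 55 58 90.5
scene 65 88 111.5
top -55 22 30.8
top -45 22 40.7
top -35 24 39.5
top -25 22 40.8
top -15 23 39.9
top -5 23 40.3
top 5 24 40.2
top 15 80 452.4
top 25 74 486.8
top 35 76 498.2
top 45 61 506.0
top 55 46 508.4
top 65 39 505.7
```

View pics/s5.png

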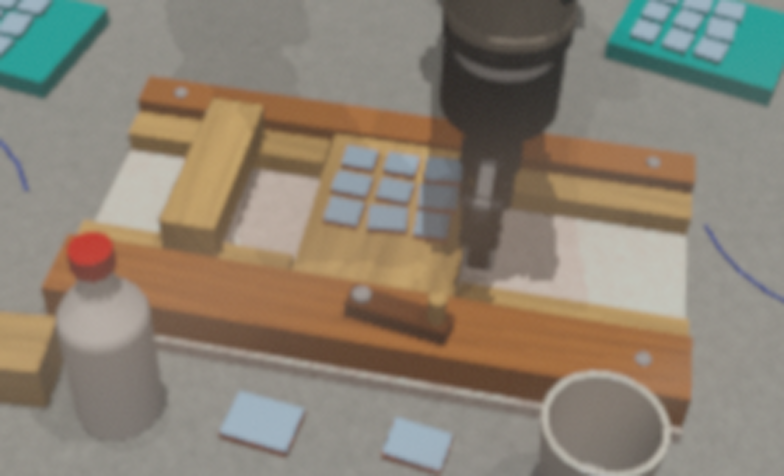

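All depth readings along the board are level at 40 to 41 mm, so it has dropped flat. I'll back off, rise, close the fingers and move beside the peg.

```bash
python3 -m handwheel '[[[0.001,0.006,0,0,0,0,0.04],[0.001,0.006,0,0,0,0,0.04],[0,0,0.03,0,0,0,0.04],[0,0,0.03,0,0,0,0],[0,0,0.03,0,0,0,0],[0.0248,-0.0108,0,0,0,-0.03,0],[0.0248,-0.0108,0,0,0,-0.03,0],[0.0248,-0.0108,0,0,0,-0.03,0],[0.0248,-0.0108,0,0,0,-0.03,0],[0.0248,-0.0108,0,0,0,0,0]]]'; python3 -m handwheel '[[[0,0,0,0,0,0,0],[0,0,0,0,0,0,0],[0,0,0,0,0,0,0]]]';python3 st.py
python3 - <<'E'
from h import *
p=[.5549,.0377,-.1625]
im,d=r.grab_frame('scene');save('s6.png',cv2.resize(im[180:350,200:480],None,fx=2.8,fy=2.8,interpolation=cv2.INTER_CUBIC))
C=cam('scene');q=proj(C,J2W([[.097,0,.057],[.103,.0486,.077]],p[:2],p[2]));print((q-[200,180])*2.8)
E
```

```text
clock: 6.82
tcp_pos: [0.6921, 0.0628, 0.1839]
orientation: [-2.508, -1.892, -0.001]
contact_force: [0.5, 0.1, -0.3]
grip_width: 0.0001
clock: 7.07
tcp_pos: [0.6903, 0.0629, 0.1833]
orientation: [-2.506, -1.893, 0.001]
contact_force: [-0.7, 0.3, 0.1]
grip_width: -0.0001
t 7.07 tip jig [[129.4  46.8 110.3]] tooly yaw-jig deg -6.57 z [-0.001  0.    -1.   ] Fjig [-0.8  0.1  0.1] w -0.0001
[[360.27625806 298.53137518]
 [435.93652504 297.57013181]]
```

View pics/s6.png

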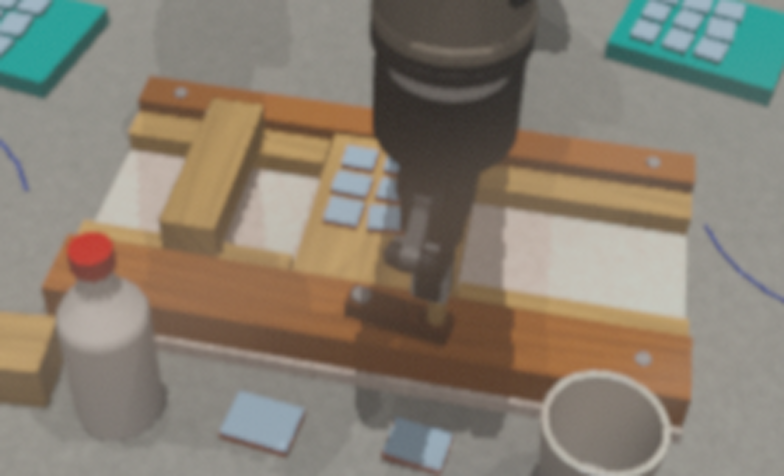

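```bash
cat > sweep.py <<'E'
from h import *
p=[.5549,.0377,-.1625]
C=cam('scene');print('tip px',(proj(C,J2W([[.129,.047,.110]],p[:2],p[2]))-[200,180])*2.8)
def pos(a,off=.0205): return J2W([[.097-.05*np.sin(a)+off*np.cos(a),.05*np.cos(a)+off*np.sin(a),0]],p[:2],p[2])[0,:2]
prev=np.array([.6903,.0629]);
for a in np.arange(-.115,1.6,.1):
    x=pos(a);print(round(a,3),((x-prev)*1000).round(1),x.round(4));prev=x
print(pos(1.571).round(4))
E
python3 sweep.py
python3 -m handwheel '[[[0.001,0,-0.015,0,0,0,0],[0,0,-0.015,0,0,0,0],[0,0,-0.016,0,0,0,0],[0,0,0,0,0,0,0],[0,0,0,0,0,0,0]]]';python3 st.py
```

```text
tip px [[429.39193811 293.3962789 ]]
-0.115 [-6.3  1.6] [0.684  0.0645]
-0.015 [-4.4  3.1] [0.6796 0.0676]
0.085 [-4.7  2.7] [0.6749 0.0703]
0.185 [-4.9  2.2] [0.67   0.0725]
0.285 [-5.1  1.7] [0.6649 0.0741]
0.385 [-5.3  1.2] [0.6596 0.0753]
0.485 [-5.4  0.6] [0.6542 0.0759]
0.585 [-5.4  0.1] [0.6488 0.076 ]
0.685 [-5.4 -0.4] [0.6434 0.0756]
0.785 [-5.3 -1. ] [0.6381 0.0746]
0.885 [-5.2 -1.5] [0.6329 0.0731]
0.985 [-5. -2.] [0.6279 0.071 ]
1.085 [-4.8 -2.5] [0.6231 0.0685]
1.185 [-4.5 -3. ] [0.6186 0.0656]
1.285 [-4.2 -3.4] [0.6144 0.0622]
1.385 [-3.8 -3.8] [0.6106 0.0583]
1.485 [-3.4 -4.2] [0.6072 0.0542]
1.585 [-3.  -4.5] [0.6042 0.0497]
[0.6046 0.0503]
clock: 7.53
tcp_pos: [0.6905, 0.0623, 0.1358]
orientation: [-2.506, -1.892, 0.005]
contact_force: [0.4, 0.2, 0.8]
grip_width: -0.0001
t 7.53 tip jig [[129.6  46.1  62.8]] tooly yaw-jig deg -6.59 z [-0.004 -0.    -1.   ] Fjig [0.4 0.2 0.8] w -0.0001
```

```bash
python3 -m handwheel '[[[-0.0063,0.0018,0,0,0,0,0],[-0.0044,0.0031,0,0,0,0.1,0],[-0.0047,0.0027,0,0,0,0.1,0],[-0.0049,0.0022,0,0,0,0.1,0],[-0.0051,0.0017,0,0,0,0.1,0],[-0.0053,0.0012,0,0,0,0.1,0],[-0.0054,0.0006,0,0,0,0.1,0],[-0.0054,0.0001,0,0,0,0.1,0],[-0.0054,-0.0004,0,0,0,0.1,0],[-0.0053,-0.001,0,0,0,0.1,0]]]';python3 st.py
python3 - <<'E'
from h import *
im,d=r.grab_frame('scene');save('s7.png',cv2.resize(im[180:350,200:480],None,fx=2.8,fy=2.8,interpolation=cv2.INTER_CUBIC))
E
```

```text
clock: 8.37
tcp_pos: [0.64, 0.0751, 0.1393]
orientation: [1.426, 2.797, 0.004]
contact_force: [1.4, 1.5, 0.7]
grip_width: -0.0003
t 8.37 tip jig [[78.1 50.8 66.3]] tooly yaw-jig deg 45.28 z [ 0.003  0.001 -1.   ] Fjig [1.1 1.7 0.7] w -0.0003
```

View pics/s7.png

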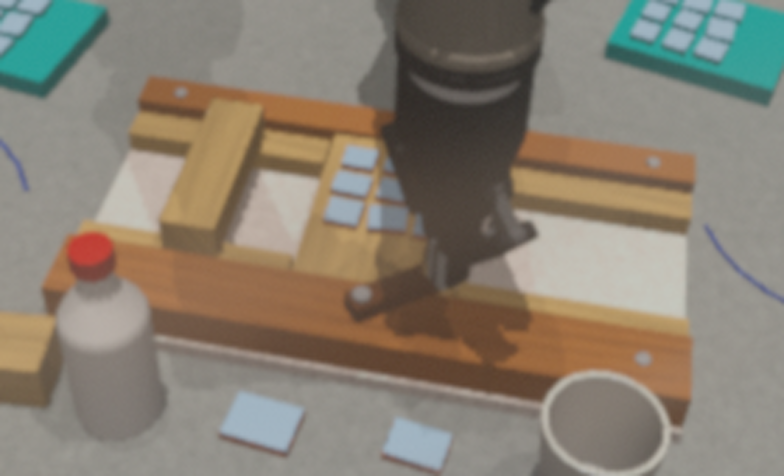

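The bar is turning with the push and is now at roughly 45°. I'll continue the arc.

```bash
python3 -m handwheel '[[[-0.0052,-0.0015,0,0,0,0.1,0],[-0.005,-0.002,0,0,0,0.1,0],[-0.0048,-0.0025,0,0,0,0.1,0],[-0.0045,-0.003,0,0,0,0.1,0],[-0.0042,-0.0034,0,0,0,0.1,0],[-0.0038,-0.0038,0,0,0,0.1,0],[-0.0034,-0.0042,0,0,0,0.1,0],[0,0,0,0,0,0,0]]]';python3 st.py
python3 -m handwheel '[[[-0.0025,-0.003,0,0,0,0.08,0],[-0.0003,-0.0015,0,0,0,0,0],[0,0,0,0,0,0,0]]]';python3 st.py
```

```text
clock: 9.08
tcp_pos: [0.6085, 0.0526, 0.1386]
orientation: [0.389, 3.117, -0.0]
contact_force: [-0.1, 0.1, 0.7]
grip_width: 0.0001
t 9.08 tip jig [[50.5 23.4 65.6]] tooly yaw-jig deg 85.07 z [ 0. -0. -1.] Fjig [-0.1  0.   0.7] w 0.0001
clock: 9.33
tcp_pos: [0.6063, 0.0487, 0.1383]
orientation: [0.273, 3.129, 0.0]
contact_force: [-0.8, 0.2, 1.6]
grip_width: -0.0
t 9.33 tip jig [[49.  19.2 65.3]] tooly yaw-jig deg 89.33 z [ 0.001  0.    -1.   ] Fjig [-0.9  0.1  1.6] w -0.0
```

```bash
for i in 1; do python3 -m handwheel '[[[-0.0002,-0.001,0,0,0,0,0],[0,0,0,0,0,0,0]]]';python3 st.py; python3 -m handwheel '[[[-0.0002,-0.001,0,0,0,0,0],[0,0,0,0,0,0,0]]]';python3 st.py; done
python3 - <<'E'
from h import *
im,d=r.grab_frame('scene');save('s8.png',cv2.resize(im[180:350,200:480],None,fx=2.8,fy=2.8,interpolation=cv2.INTER_CUBIC))
im,d=r.grab_frame('wrist');save('w8.png',im)
E
```

```text
clock: 9.5
tcp_pos: [0.6062, 0.0481, 0.138]
orientation: [0.269, 3.13, 0.0]
contact_force: [-0.5, -0.4, -0.1]
grip_width: 0.0
t 9.5 tip jig [[49.  18.5 65. ]] tooly yaw-jig deg 89.5 z [ 0.001 -0.    -1.   ] Fjig [-0.4 -0.5 -0.1] w 0.0
clock: 9.67
tcp_pos: [0.606, 0.0474, 0.1379]
orientation: [0.266, 3.13, 0.001]
contact_force: [-0.1, 2.1, 0.9]
grip_width: 0.0002
t 9.67 tip jig [[48.9 17.9 64.9]] tooly yaw-jig deg 89.59 z [ 0.001  0.    -1.   ] Fjig [-0.4  2.1  0.9] w 0.0002
```

View pics/s8.png

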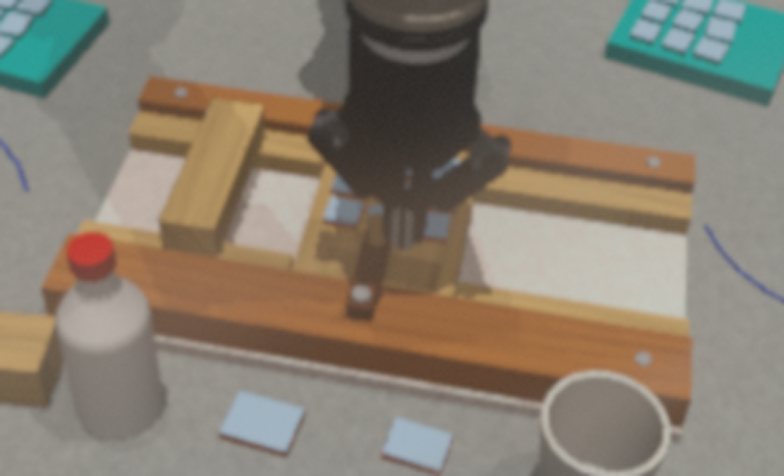

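View pics/w8.png

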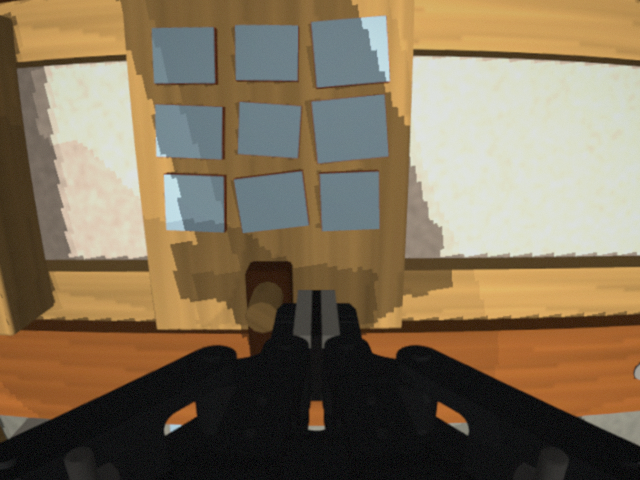

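The bar looks almost square to the rails, and the finger touches the peg with little force. I'll keep pushing until I feel the stop.

```bash
python3 -m handwheel '[[[-0.0002,-0.0013,0,0,0,0,0],[0,0,0,0,0,0,0]]]'>/dev/null;python3 st.py; python3 -m handwheel '[[[-0.0002,-0.0013,0,0,0,0,0],[0,0,0,0,0,0,0]]]'>/dev/null;python3 st.py;python3 -m handwheel '[[[-0.0002,-0.0013,0,0,0,0,0],[0,0,0,0,0,0,0]]]'>/dev/null;python3 st.py
```

```text
t 9.93 tip jig [[48.8 17.5 65.1]] tooly yaw-jig deg 89.66 z [ 0.001  0.002 -1.   ] Fjig [-0.2  5.1  2.2] w 0.0002
t 10.1 tip jig [[48.8 17.2 65.2]] tooly yaw-jig deg 89.71 z [ 0.001  0.003 -1.   ] Fjig [0.1 6.5 1.4] w 0.0001
t 10.27 tip jig [[48.8 17.  65.3]] tooly yaw-jig deg 89.75 z [ 0.002  0.004 -1.   ] Fjig [-0.7  9.3  1.3] w -0.0002
```

The force rises to 9 N while the tip stalls, so the bar is at its stop. I'll back away, lift and check.

```bash
python3 -m handwheel '[[[-0.0002,-0.0013,0,0,0,0,0],[0,0,0,0,0,0,0]]]'>/dev/null;python3 st.py; python3 -m handwheel '[[[0.001,0.009,0,0,0,0,0],[0.0016,0.01,0,0,0,0,0],[0,0,0.035,0,0,0,0],[0,0.01,0.04,0,0,0,0],[-0.01,0.04,0.04,0,0,0,0],[-0.01,0.04,0.03,0,0,0,0],[-0.01,0.04,0,0,0,0,0],[-0.01,0.04,0,0,0,0,0],[-0.01,0.04,0,0,0,0,0],[-0.01,0.04,0,0,0,0,0]]]' >/dev/null; python3 st.py
python3 - <<'E'
from h import *
p=[.5549,.0377,-.1625]
im,d=r.grab_frame('scene');ims=cv2.resize(im[180:350,200:480],None,fx=2.8,fy=2.8,interpolation=cv2.INTER_CUBIC);save('s9.png',ims)
im,d=r.grab_frame('top');C=cam('top');q=r.masks_of('latch','top')
for k in q[:2]:
    ct=max(cv2.findContours(k['pixels'].astype(np.uint8),0,1)[0],key=len)[:,0]
    w=W2J(ray_z(C,ct,.057),p[:2],p[2])[:,:2]*1000;print(k['p'],k['at'],cv2.minAreaRect(w.astype(np.float32)))
ys,xs=np.mgrid[160:310,190:430].reshape(2,-1);Q=W2J(cloud(C,d,np.c_[xs,ys]),p[:2],p[2])*1000
for x0 in(-58,58):
  for y0 in range(-75,80,10):
    k=(abs(Q[:,0]-x0)<7)&(abs(Q[:,1]-y0)<5);print(x0,y0,np.median(Q[k,2]).round(1),end=' | ')
k=(abs(Q[:,0])<68)&(Q[:,1]>-200)&(Q[:,1]<-80)&(Q[:,2]>54);print('batten',np.percentile(Q[k],[1,50,99],axis=0).round(1).tolist())
big=cv2.resize(im[160:310,190:430],None,fx=3.3,fy=3.3,interpolation=cv2.INTER_CUBIC)
save('t9.png',big)
E
```

```text
t 10.43 tip jig [[48.8 16.8 65.4]] tooly yaw-jig deg 89.79 z [ 0.002  0.005 -1.   ] Fjig [-0.4 11.5  0.3] w 0.0
t 11.27 tip jig [[-44.8 251.8 193.4]] tooly yaw-jig deg 89.57 z [ 0.    -0.001 -1.   ] Fjig [ 1.2  0.2 -0.7] w -0.0
0.68 [310.7, 209.0] ((70.34414672851562, -0.5948295593261719), (70.2146987915039, 19.871984481811523), 1.8882577419281006)
-58 -75 29.2 | -58 -65 30.6 | -58 -55 29.6 | -58 -45 38.3 | -58 -35 40.1 | -58 -25 41.8 | -58 -15 40.1 | -58 -5 39.9 | -58 5 40.4 | -58 15 40.1 | -58 25 40.7 | -58 35 41.9 | -58 45 40.8 | -58 55 37.1 | -58 65 29.6 | -58 75 29.2 | 58 -75 29.8 | 58 -65 31.0 | 58 -55 30.5 | 58 -45 39.7 | 58 -35 39.5 | 58 -25 39.5 | 58 -15 41.6 | 58 -5 55.9 | 58 5 56.0 | 58 15 40.2 | 58 25 40.9 | 58 35 40.1 | 58 45 40.5 | 58 55 37.8 | 58 65 30.7 | 58 75 30.0 | batten [[-64.4, -146.8, 56.2], [-0.9, -127.2, 61.7], [62.8, -107.6, 67.9]]
```

View pics/s9.png

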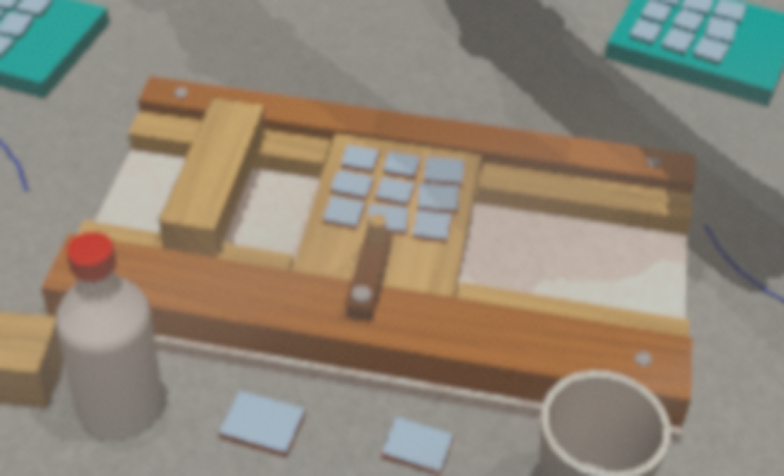

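View pics/t9.png

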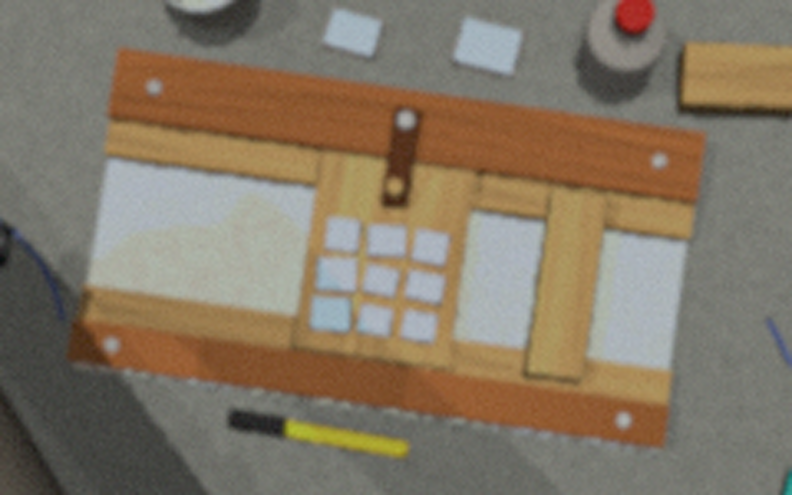

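```bash
python3 -m handwheel '[[[0,0,0,0,0,0,0],[0,0,0,0,0,0,0]]]'; python3 -c "
from bench import r
print(r.hand_in())"
```

```text
clock: 11.58
tcp_pos: [0.5527, 0.2905, 0.266]
orientation: [0.269, 3.13, -0.003]
contact_force: [0.3, -0.6, -0.1]
grip_width: 0.0004
the job is handed in; nothing more can be done
None
```

The board is seated in the notch and the turn-button is locked across it. I handed the job in at about 11.6 s.

- **Board:** I pushed it along the runners with two fingertips until it tipped and dropped in. In the last depth picture its top is flat at about 40 mm on both runners. The drop itself did not show in the force reading; the depth check confirmed it.
- **Turn-button:** I pushed the peg round with closed fingers until the tip stalled and the force rose to 11.5 N, which I took as the stop. Afterwards the bar measured within about 2° of straight across the board, which is as fine as the top view can tell.
- **Bystanders:** The batten has not moved (jig y −127 mm before and after). The bottle, block, marker, shards and cup, as far as they show in the last pictures, look unmoved; I did not re-measure them.
- **Robot:** The arm finished clear of everything. No reading I took was above 11.5 N, and no check failed or disagreed.

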